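Squeeze a denture flask with the ratchet jack

ROBOT

A 6-joint arm with a two-finger parallel gripper is mounted at the origin on a cart in front of the work surface, level with it; the furniture and walls round the work are solid. World frame = base frame: x ahead of the robot, y to its left, z up, the work surface at z = 0. Lengths are in mm, angles in rad, forces in N, time in s.
With the tool pointing down it reaches from about 350 to 975 mm from the base axis. Payload 7.1 kg.
Tool frame: the origin (TCP) lies midway between the tips of the shut fingers; the grasp point (between the pads) lies 19 mm behind it (ctrl.grip_depth is the distance from the TCP to the grasp point, in mm); z points along the fingers, y is the line along which they close (so a half turn about z gives the same grasp; the last joint's range is limited). The gripper opens to 88 mm and grips with 3 to 60 N. Pads are 20 mm wide; open, the fingers measure 115 mm over their backs; the gripper's body (75 mm by 178 mm) begins 61 mm behind the grasp point.
Start: joints at [-1.127, 0.423, 1.63, -0, 1.089, -0.019], TCP at [279.048, -559.228, 199.875] pointing down, gripper open.
Joint ranges: [-3, 3], [-0.9, 2.11], [0.09, 2.58], [-1.31, 4.45], [0.11, 2.69], [-2.54, 2.54]. Speed limits (rad/s): [2.39, 2.39, 3.01, 3.14, 3.14, 3.14].

INTERFACE

Orientations are given as a rotation vector (axis times angle).
In Python, from workcell import get_obs, vision, ctrl gives the robot as it stands.
- The arm moves only by the tool step_arm, never from a script. Its argument "plan" is a list of rows, each a list of 7 numbers: the opening, from -1 (shut) to 1 (fully open), then the shift along the tool's x, y, z as a fraction of full scale, then the turn, a rotation vector about the tool's x, y, z as a fraction of full scale. In form: [[fingers, dx, dy, dz, wx, wy, wz], ...]. A call has 1 to 20 rows; each row shifts and turns the commanded pose from where the row before left it, along the tool's axes as they then stand; what a row does not reach is not made up. Full scale, the value 1, is 50 mm for a shift and 0.12 rad for a turn. A row lasts 1/8 s, in which the tool goes at most 62.5 mm and 10.7 degrees, less where a joint would pass 70% of its speed; a pose out of reach is approached as far as the arm can. A call with a number of a shift or a turn outside -1 to 1 is refused whole. A call with a gripper value outside its range is refused whole. The fingers move at their own pace and stop on an object; the grip force is fixed at half the most. Time passes only in rows, so rows that do not move let the fingers close. It gives the time, the measured TCP pose, the force, the opening and the grip force at its end, in the units of the state.
- get_obs(): the state, without advancing time (a new reading comes with each control period).
- vision.get_image(name): name is "scene" or "top"; returns a dict with "pixels" (420x560x3 uint8, red, green, blue), "depth" (420x560 float32, mm along the optical axis (not along the pixel's ray), 0 where there is no reading), "fx", "fy", "cx", "cy" (pixels), "k1" (the pictures are not rectified: a ray, as slopes to the right and down, at radius r is drawn at 1 + k1 r^2 times it, then the intrinsics apply), "T" (4x4, takes a point from camera to world coordinates). Camera axes: x right, y down, z forward; pixel columns grow to the right and rows downward; lengths in mm; the calibration is good to about 2 mm. A picture is of the moment at which its call begins.
- ctrl.close_job(): hands the job in; it is judged then, once.
The state is a dict: "t": time; "qpos": joint angles; "qvel": joint speeds; "joint_torque": joint torques, N m; "ee_pos": TCP position; "orientation": TCP orientation; "ft_force": force on the tool from outside, world axes, zero at the start; "moment": the same for the moment, N m; "width": finger opening in mm; "grasp_force": force on a finger pad.
Only numpy, scipy, OpenCV 4.12 (cv2) and the standard library are available. Lean on these libraries where they do the work, as an engineer would, in place of code of your own. Each camera call takes 0.05 s, during which the arm holds its last target. There are 200 camera calls.

TASK

Get the denture flask in the flask press under pressure: first pick the two plaster chips off the press base and put them in the case pan, then stand the ratchet jack on the base with its saddle centred under the platen's lift pad and pump its handle until the flask is squeezed firmly up against the sprung top plate. Finish while holding the handle fully down - the jack settles back when it is let up - so the program ends with the gripper still pushing on it. Leave the articulator, the cast and the bur block where they are.

Things in the scene. Friction and masses are not known exactly. Their poses are not given: they have to be found in the camera images.
- press: fixed two-column flask press, steel, 235 mm high. Origin: bench level, under the lift pad, midway between the columns; +x to its back, z up. Base plate 8 mm thick, x -150 to +60, y -78 to +78, with a scribed centre line along x. Columns r 8 at y -64 and +64, feet r 14. Frame, platen and flask overhang the base for x > -38 only, from z 90 up. Stop bar at x +27 to +35, 10 mm above the base
- lift_point (a point): centre of the under face of the lift pad, a steel disc 34 mm across below the middle of the press's floating platen, 90 mm above the bench with the platen down. A dark notch in the platen's front edge and the centre line on the base mark its y
- platen (a joint): height of the floating platen over its rest, m: 0 to 0.030, 0 at the start. It starts to rise when the jack's ram is up about 6 mm
- top_plate (a joint): how far the sprung top plate is pushed up, m: 0 (resting) to 0.016. The flask's lid is 10 mm below it at the start and meets it when the ram is up about 16 mm; preload about 8 N, then 1.8 N per mm
- flask: closed brass denture flask 68 x 103 x 58 mm with ears, 0.7 kg, standing loose on the platen; origin at the centre of its underside. It is not to be handled
- jack: ratchet lever jack, steel, 0.9 kg. Origin: centre of the underside of its grip block; +x to the saddle, z up. Base 46 wide, 6 thick, x -34 to +131. Grip block x -20 to +20, 36 mm wide in y, top at z 46: grasp it here from above, fingers on its y sides. Ram tower x +83 to +129, 44 wide, top z 64. Handle at the rear. Base front is 2 mm short of the press's stop bar when the saddle is centred
- saddle (a point): centre of the top of the jack's saddle, a 30 mm disc on the ram, at x +106 mm in the jack's frame, z 76 mm with the ram down
- handle_grip (a point): on the axis of the handle's rubber sleeve (r 12 mm, 46 mm long), 78 mm behind the pivot: the place to push down on. With the handle up it is at x -102, z +63 mm in the jack's frame, with the handle down at x -104, z +21 mm; at y 0
- handle (a joint): jack handle, rad: 0 up (a spring lifts it there) to 0.55 fully down. A full down stroke lifts the ram 10 mm; needs 2 N at the grip unloaded, up to 13 N in stroke 3 and 18 N in stroke 4 with the flask squeezed. Let up at least to 0.02 between strokes so that the lifting dog takes the next tooth
- ram (a joint): height of the jack's ram, m, 0 to 0.034. Teeth every 6 mm: with the handle held down the ram stands at about 10, 16, 22, 28 mm in strokes 1 to 4; let up, it settles back 4 mm on to the holding dog. Stroke 3 or 4 squeezes the flask
- chip_0: off-white plaster chip, about 36 x 28 x 23 mm, 30 g; origin at the centre of its underside; lies on the front part of the press base
- chip_1: off-white plaster chip, about 32 x 30 x 20 mm, 30 g; origin at the centre of its underside; lies on the front part of the press base
- waste_pan: open plastic case pan lying on the bench beside the press, 154 (x) x 222 (y) x 60 mm high, thin walls, floor 2 mm thick, about 128 x 196 mm inside at the floor, 0.12 kg; origin at the centre of its underside. Not the stacked pans at the back
- articulator: small brass articulator 70 x 64 x 67 mm on the bench, not to be moved
- cast_a: yellow stone dental cast 56 x 58 x 32 mm on the bench, not to be moved
- bur_block: block of burs 28 x 60 x 37 mm on the bench, not to be moved

How it is judged:
By the outcome, as a careful person would: the job done as asked, in the order asked, and still so for the second after the job is handed in, while the arm keeps its last pose, push and grip.
It also fails if it takes over 72 s, if anything falls off the work surface, if the arm or the gripper's body presses on something with over 40 N, if the wrist force passes 120 N, or if a joint passes its speed limit or range.

## Working session

There is one attempt and no reset: what is moved stays moved. The work goes in short steps, Python scripts to look and compute and a tool call to move; the robot and the scene stay as the last step left them, time stands still between calls to the robot, and variables do not carry over. Pictures are saved under pics/ and viewed, at most 10 in all, crops included, and the job is handed in when it is done.

Besides the shell and the picture viewer there is one more tool, called after ">>>" as name(argument=value, ...), one argument or row to a line, values as JSON. step_arm: Moves the arm, as the interface text tells. Its arguments: {"type":"object","properties":{"plan":{"type":"array","items":{"type":"array","items":{"type":"number","minimum":-1,"maximum":1}}}},"required":["plan"]}

```bash
mkdir -p pics; cat > h.py <<'E'
import numpy as np,cv2
from workcell import get_obs,vision,ctrl
def world(im):
    # undistorted world coordinates per pixel
    h,w=im["depth"].shape
    u,v=np.meshgrid(np.arange(w),np.arange(h))
    K=np.array([[im["fx"],0,im["cx"]],[0,im["fy"],im["cy"]],[0,0,1]])
    p=np.stack([u,v],-1).reshape(-1,1,2).astype(np.float64)
    n=cv2.undistortPoints(p,K,np.array([im["k1"],0,0,0,0.])).reshape(h,w,2)
    d=im["depth"].astype(float)
    P=np.stack([n[...,0]*d,n[...,1]*d,d],-1)
    T=np.array(im["T"]); W=P@T[:3,:3].T+T[:3,3]
    W[d==0]=np.nan
    return W
def save(im,name,crop=None,s=1):
    a=im["pixels"][...,::-1]
    if crop: a=a[crop[1]:crop[3],crop[0]:crop[2]]
    if s!=1:a=cv2.resize(a,None,fx=s,fy=s,interpolation=cv2.INTER_CUBIC)
    cv2.imwrite("pics/"+name,a)
E
python3 - <<'E'
from h import *
import pickle
o=get_obs();print({k:np.round(v,3).tolist() for k,v in o.items()})
D={}
for n in("scene","top"):
    im=vision.get_image(n);D[n]=im;save(im,n+"0.png",s=1.42);print(n,np.round(im["T"],3).tolist(),im["fx"],im["k1"])
pickle.dump(D,open("d0.pkl","wb"))
E
```

```text
{'t': 0.0, 'qpos': [-1.127, 0.424, 1.631, 0.0, 1.089, -0.019], 'qvel': [0.001, -0.001, 0.001, 0.002, 0.0, 0.001], 'joint_torque': [0.002, -54.462, -27.366, 0.064, 0.023, -0.0], 'ee_pos': [278.822, -558.699, 199.088], 'orientation': [-3.056, -0.72, 0.001], 'ft_force': [0.143, -0.391, 0.861], 'moment': [-0.007, -0.028, -0.01], 'grasp_force': 0.0, 'width': 87.743}
scene [[-0.474, -0.613, 0.632, -232.714], [-0.881, 0.345, -0.325, 446.972], [-0.019, -0.711, -0.703, 973.995], [0.0, 0.0, 0.0, 1.0]] 459.34673875349387 -0.14798209459794323
top [[-0.002, -0.997, 0.079, 440.89], [-1.0, 0.002, 0.004, 40.231], [-0.004, -0.079, -0.997, 1397.426], [0.0, 0.0, 0.0, 1.0]] 468.8923285580315 0.01377263904522043
```

View pics/scene0.png

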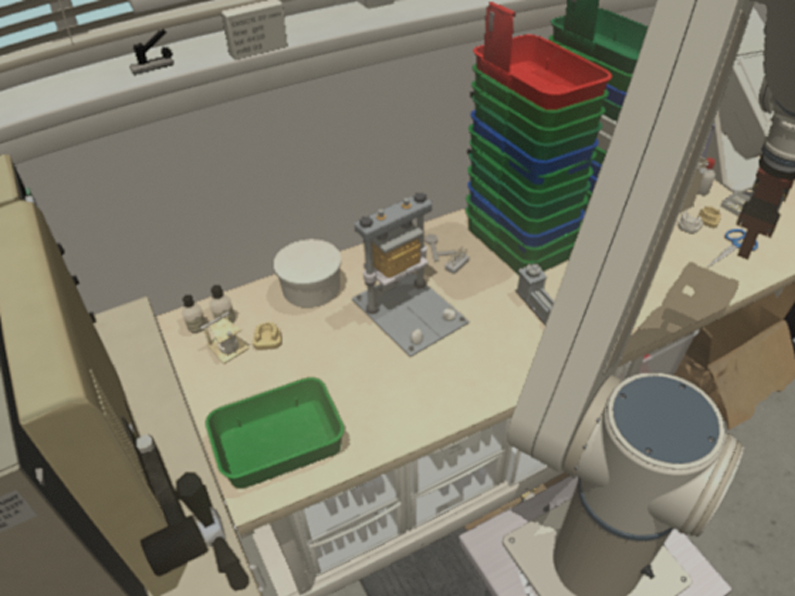

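View pics/top0.png

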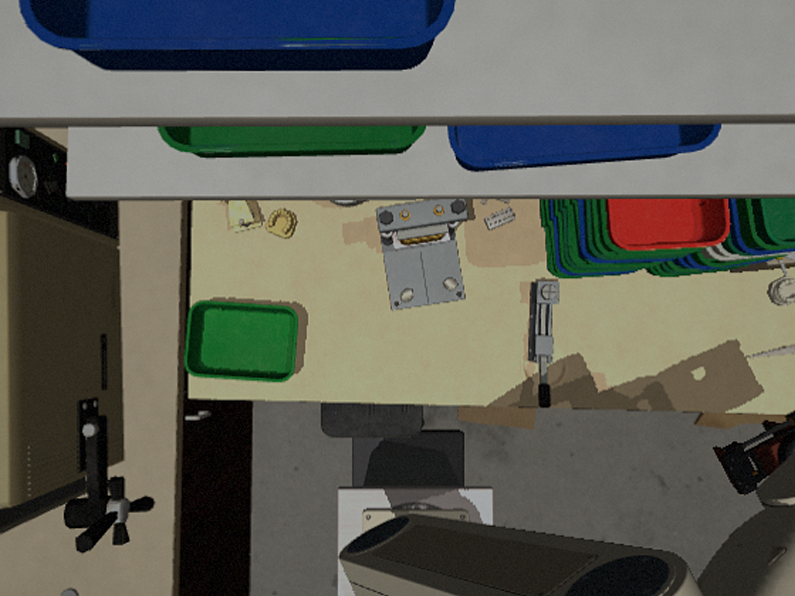

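The scene view shows the press at (400,265), chips at (417,337) and (449,315), the pan at (275,430) and the jack at (535,285), partly hidden. The top view shows chips at (407,295) and (451,283), the pan at (243,341), and the jack from saddle (546,290) to handle (544,395). I'll measure these next.

```bash
python3 - <<'E'
from h import *
import pickle
D=pickle.load(open("d0.pkl","rb"))
im=D["top"];W=world(im);px=im["pixels"].astype(int)
s=1.42
def at(n,u,v):
    W_=world(D[n]);return np.round(W_[int(v/s),int(u/s)],1).tolist()
for nm,u,v in[("shelf",300,90),("shelf2",300,180),("bench",350,350),("benchedge",350,395),("saddle",546,290),("block",544,345),("sleeve",544,392),("chipA",407,295),("chipB",451,283),("pan",243,341),("crown",425,215),("red",665,225)]:
    print(nm,at("top",u,v))
X,Y,Z=W[...,0],W[...,1],W[...,2]
sat=px.max(-1)-px.min(-1)
def comp(m,nm,minA=15):
    n,l,st,c=cv2.connectedComponentsWithStats(m.astype(np.uint8))
    for i in range(1,n):
        if st[i,4]<minA: continue
        k=l==i; P=np.c_[X[k],Y[k]].astype(np.float32)
        r=cv2.minAreaRect(P)
        print(nm,st[i,4],"mean",np.round([X[k].mean(),Y[k].mean(),Z[k].mean(),np.percentile(Z[k],95)],1),"rect",np.round(r[0],1),np.round(r[1],1),round(r[2],1),"x",X[k].min().round(),X[k].max().round(),"y",Y[k].min().round(),Y[k].max().round())
j=(Y<-140)&(Y>-300)&(X>300)&(X<650)
for lo,hi in((3,12),(30,55),(40,50),(55,68),(70,84),(12,90)): comp(j&(Z>lo)&(Z<hi),f"jack{lo}-{hi}")
b=(Y<150)&(Y>-130)&(X>450)&(X<720)
comp(b&(Z>4)&(Z<12),"base",200)
comp(b&(Z>14)&(Z<40)&(X<640),"chips")
comp(b&(Z>200)&(Z<260),"crown",50)
comp((Y>150)&(Y<500)&(X>300)&(X<600)&(Z>50)&(Z<66),"panrim",50)
comp((Y>150)&(Y<500)&(X>300)&(X<600)&(Z>-2)&(Z<6)&(sat>60)&(px[...,1]>px[...,0]+20),"panfloor",50)
E
```

```text
shelf [610.1, 102.2, 969.5]
shelf2 [608.6, 134.6, 740.2]
bench [434.7, 133.6, 2.1]
benchedge [340.7, 133.3, 2.7]
saddle [552.8, -261.5, 72.7]
block [445.6, -261.3, 51.2]
sleeve [350.6, -255.2, 69.8]
chipA [548.2, 15.1, 31.2]
chipB [571.4, -75.6, 32.1]
pan [453.0, 356.0, 3.8]
crown [672.8, -14.2, 236.3]
red [624.4, -370.1, 395.7]
jack3-12 19 mean [ 643.7 -173.9    5.5    7.5] rect [ 642.8 -175.4] [20.5 12.6] 89.9 x 636.0 649.0 y -186.0 -165.0
jack3-12 33 mean [ 636.2 -237.7    4.3    6.9] rect [ 635.6 -234.7] [23.1 30.2] 47.9 x 619.0 649.0 y -252.0 -224.0
jack3-12 16 mean [ 583.2 -217.3    4.5    7.5] rect [ 584.6 -216.5] [13.  16.5] 13.7 x 577.0 592.0 y -224.0 -209.0
jack3-12 20 mean [ 578.1 -239.4    4.5    7.4] rect [ 576.8 -236.3] [13.7 36.2] 67.5 x 559.0 592.0 y -248.0 -230.0
jack3-12 15 mean [ 569.6 -171.1    4.7    7.3] rect [ 570.  -170.9] [14.7 20.7] 45.3 x 562.0 583.0 y -182.0 -164.0
jack3-12 148 mean [ 488.  -242.8    6.5   10.5] rect [ 493.6 -237.3] [ 23.8 160. ] 89.2 x 414.0 573.0 y -250.0 -226.0
jack3-12 18 mean [ 551.5 -178.7    4.4    6.2] rect [ 552.  -178.7] [13.2 24
[... 1942 characters left out ...]
ct [597.3 -22.8] [147.4 171.6] 9.0 x 512.0 682.0 y -108.0 65.0
chips 65 mean [571.2 -75.1  24.5  31.6] rect [572.4 -75.3] [26.2 23.7] 89.1 x 561.0 584.0 y -88.0 -62.0
chips 71 mean [547.4  14.2  26.7  34.9] rect [546.4  14.9] [23.6 29.6] 89.8 x 532.0 561.0 y 3.0 27.0
crown 1116 mean [674.5  -6.6 236.  247.3] rect [677.3  -8.6] [ 45.5 159.7] 8.4 x 645.0 702.0 y -90.0 71.0
panrim 1134 mean [447.  484.5  60.   64.6] rect [449.9 484.6] [298.9  30.7] 0.0 x 300.0 599.0 y 469.0 500.0
panrim 694 mean [453.8 356.   59.1  64.1] rect [454.  348.3] [223.9 154.2] 86.0 x 373.0 536.0 y 235.0 460.0
panfloor 2061 mean [456.  347.4   2.4   5.5] rect [455.8 347.2] [189.6 122.4] 86.1 x 391.0 521.0 y 250.0 443.0
```

```bash
cat >> h.py <<'E'
def ray_plane(im,uv,z):
    K=np.array([[im["fx"],0,im["cx"]],[0,im["fy"],im["cy"]],[0,0,1]])
    n=cv2.undistortPoints(np.array(uv,float).reshape(-1,1,2),K,np.array([im["k1"],0,0,0,0.])).reshape(-1,2)
    T=np.array(im["T"]);d=np.c_[n,np.ones(len(n))]@T[:3,:3].T
    return T[:3,3]+d*((z-T[2,3])/d[:,2])[:,None]
E
python3 - <<'E'
from h import *
import pickle
D=pickle.load(open("d0.pkl","rb"))
a=cv2.resize(D["top"]["pixels"][135:225,255:345,::-1],None,fx=6,fy=6,interpolation=cv2.INTER_CUBIC)[:540,:]
b=cv2.resize(D["scene"]["pixels"][130:255,235:345,::-1],None,fx=4.32,fy=4.32,interpolation=cv2.INTER_CUBIC)[:540]
c=np.hstack([a[:,:400],np.zeros((540,0,3),np.uint8)])
# top u 260..  : stack
w=np.hstack([cv2.resize(a,(400,400)),cv2.resize(b,(400,454))[:400]])
w2=np.zeros((460,800,3),np.uint8); w2[:400,:400]=cv2.resize(a,(400,400)); w2[:454,400:]=cv2.resize(b,(400,454))
cv2.imwrite("pics/c1.png",w2)
im=D["top"]
px=im["pixels"].astype(int);sat=(px.max(-1)-px.min(-1))
g=(sat<22)&(px.max(-1)>60)
m=np.zeros_like(g);m[176:222,262:335]=g[176:222,262:335]
n,l,st,c=cv2.connectedComponentsWithStats(m.astype(np.uint8));i=1+st[1:,4].argmax();print(st[i]);m=l==i
# edges
L=[];R=[];F=[]
for v in range(182,204):
    us=np.where(m[v])[0]; L.append((us.min()-.5,v));R.append((us.max()+.5,v))
for u in range(280,322):
    F.append((u,np.where(m[:,u])[0].max()+.5))
for nm,p in zip("LRF",(L,R,F)):
    P=ray_plane(im,p,8)[:,:2].astype(np.float32)
    vx,vy,x,y=cv2.fitLine(P,cv2.DIST_HUBER,0,.01,.01).ravel();print(nm,np.round([vx,vy,x,y],4),"deg",np.degrees(np.arctan2(vy,vx)))
E
```

```text
[ 270  176   58   43 2007]
L [9.90500e-01 1.37600e-01 5.94490e+02 5.75175e+01] deg 7.9077187
R [ 9.882000e-01  1.533000e-01  5.929810e+02 -1.003736e+02] deg 8.820092
F [ 1.487000e-01 -9.889000e-01  5.278864e+02 -2.842170e+01] deg -81.44782
```

View pics/c1.png

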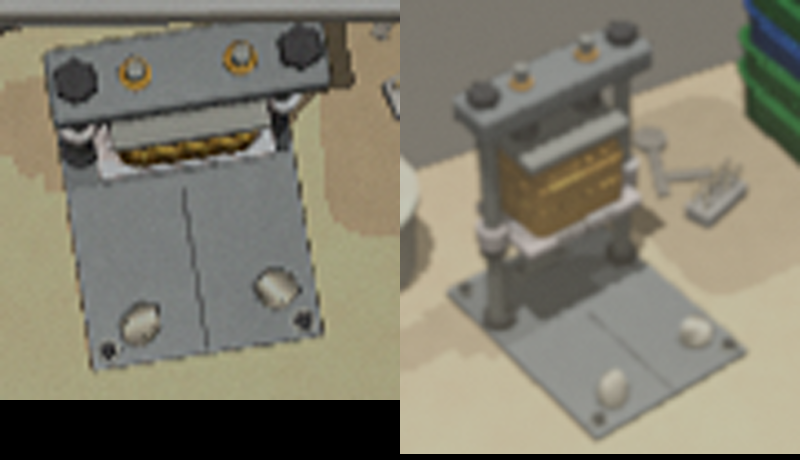

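The crops show the base front edge, the scribed line, and both chips clear of the overhang. Line fits give a base width of 156 mm, which matches, and a yaw of about 8.4°. The lift point is at about (677,-9), which agrees with the crown centre of (677,-9). Next are the chip rectangles.

```bash
python3 - <<'E'
from h import *
import pickle
D=pickle.load(open("d0.pkl","rb"))
for cam,boxes in(("top",((278,198,296,218),(308,190,327,211))),):
    im=D[cam];px=im["pixels"].astype(int)
    for x0,y0,x1,y1 in boxes:
        s=px[y0:y1,x0:x1]; warm=s[...,0]-s[...,2]; br=s.sum(-1)
        m=((warm>8)&(br>200))
        n,l,st,c=cv2.connectedComponentsWithStats(m.astype(np.uint8));i=1+st[1:,4].argmax()
        ys,xs=np.where(l==i)
        for z in(20,):
            P=ray_plane(im,np.c_[xs+x0,ys+y0],z)[:,:2].astype(np.float32)
            r=cv2.minAreaRect(P);ev,V=np.linalg.eigh(np.cov(P.T))
            print(cam,st[i,4],P.mean(0).round(1),np.round(r,1) if 0 else r,"major ang",np.degrees(np.arctan2(V[1,1],V[0,1])).round(1),np.sqrt(ev*12).round(1))
from scipy.spatial.transform import Rotation as R
o=get_obs();print(R.from_rotvec(o["orientation"]).as_matrix().round(3))
E
```

```text
top 61 [546.6  14.2] ((546.1210327148438, 14.91470718383789), (23.58315086364746, 23.63608741760254), 89.86653137207031) major ang 140.8 [21.2 24.6]
top 53 [570.1 -76.9] ((569.5877685546875, -76.56549835205078), (23.579566955566406, 23.69053840637207), 89.52892303466797) major ang 124.0 [22.3 23.1]
[[ 0.895  0.446 -0.001]
 [ 0.446 -0.895  0.001]
 [ 0.    -0.001 -1.   ]]
```

>>> step_arm(
  plan=[
    [0.3,0,0,0,0,0,0.96],
    [0.3,0,0,0,0,0,0.96],
    [0.3,0,0,0,0,0,0.96],
    [0.3,0,0,0,0,0,0.97],
    [0.3,0.45,-0.95,0,0,0,0],
    [0.3,0.45,-0.95,0,0,0,0],
    [0.3,0.45,-0.95,0,0,0,0],
    [0.3,0.45,-0.95,0,0,0,0],
    [0.3,0.45,-0.95,0,0,0,0],
    [0.3,0.45,-0.95,0,0,0,0],
    [0.3,0.45,-0.95,0,0,0,0],
    [0.3,0.45,-0.95,0,0,0,0],
    [0.3,0.45,-0.95,0,0,0,0],
    [0.3,0.45,-0.95,0,0,0,0],
    [0.3,0.45,-0.95,0,0,0,0],
    [0.3,0.4,-0.95,0,0,0,0],
    [0.3,0,0,0,0,0,0.97],
    [0.3,0,0,0,0,0,0.97],
    [0.3,0,0,0,0,0,0.97],
    [0.3,0,0,0,0,0,0],
  ],
)

```text
t: 2.6
ee_pos: [545.8, 11.0, 199.6]
orientation: [3.094, -0.543, -0.001]
ft_force: [0.1, -0.0, 0.1]
width: 57.1
grasp_force: 0.0
```

>>> step_arm(
  plan=[
    [0.3,0,-0.066,1,0,0,0],
    [0.3,0,0,1,0,0,0],
    [0.3,0,0,1,0,0,0],
    [0.3,0,0,0.5,0,0,0],
    [0.3,0,0,0.27,0,0,0],
    [0.3,0,0,0,0,0,0],
    [-1,0,0,0,0,0,0],
    [-1,0,0,0,0,0,0],
    [-1,0,0,0,0,0,0],
    [-1,0,0,0,0,0,0],
    [-1,0,0,0,0,0,0],
  ],
)

```text
t: 3.98
ee_pos: [547.3, 14.1, 11.5]
orientation: [-3.094, 0.544, -0.0]
ft_force: [-0.0, -0.4, -0.3]
width: 10.4
grasp_force: 0.0
```

```bash
python3 - <<'E'
from h import *
im=vision.get_image("scene");save(im,"s2.png",(220,120,380,250),4)
W=world(im);print(get_obs()["width"])
E
```

```text
6.4904411775975985
```

View pics/s2.png

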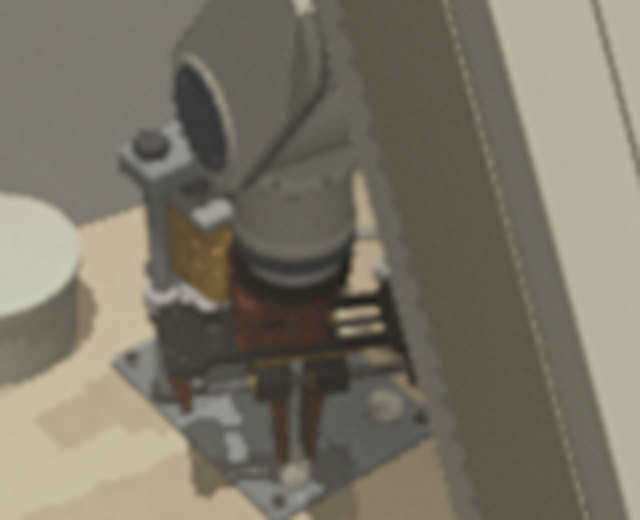

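```bash
python3 - <<'E'
from h import *
import pickle
D=pickle.load(open("d0.pkl","rb"))
im=D["scene"]
print("old chips scene depth",world(im)[237,294].round(1),world(im)[222,316].round(1), "ray z20",ray_plane(im,[(293.7,237.3),(316.2,221.8)],20).round(1).tolist())
n=vision.get_image("scene");W=world(n)
for v in range(226,244,2): print(v,[W[v,u].round().tolist() for u in (288,291,294,298)])
t=vision.get_image("top");cv2.imwrite("pics/t2.png",cv2.resize(t["pixels"][160:230,250:340,::-1],None,fx=6,fy=6))
E
```

```text
old chips scene depth [533.1  20.   30.5] [564.4 -71.4  17.5] ray z20 [[541.0, 16.6, 20.0], [562.8, -71.0, 20.0]]
226 [[594.0, 6.0, 13.0], [539.0, 26.0, 73.0], [590.0, -12.0, 8.0], [534.0, 7.0, 68.0]]
228 [[593.0, 7.0, 6.0], [541.0, 25.0, 62.0], [583.0, -8.0, 7.0], [531.0, 9.0, 63.0]]
230 [[582.0, 12.0, 10.0], [539.0, 26.0, 56.0], [579.0, -5.0, 5.0], [533.0, 7.0, 52.0]]
232 [[577.0, 15.0, 8.0], [539.0, 26.0, 48.0], [550.0, 10.0, 30.0], [534.0, 7.0, 43.0]]
234 [[568.0, 20.0, 10.0], [541.0, 25.0, 38.0], [542.0, 15.0, 32.0], [532.0, 8.0, 38.0]]
236 [[564.0, 22.0, 7.0], [541.0, 25.0, 30.0], [539.0, 17.0, 27.0], [550.0, -3.0, 7.0]]
238 [[559.0, 25.0, 5.0], [544.0, 23.0, 18.0], [535.0, 19.0, 24.0], [545.0, 0.0, 5.0]]
240 [[550.0, 30.0, 7.0], [540.0, 26.0, 15.0], [532.0, 21.0, 19.0], [537.0, 5.0, 7.0]]
242 [[541.0, 35.0, 10.0], [537.0, 28.0, 10.0], [537.0, 18.0, 4.0], [529.0, 9.0, 8.0]]
```

View pics/t2.png

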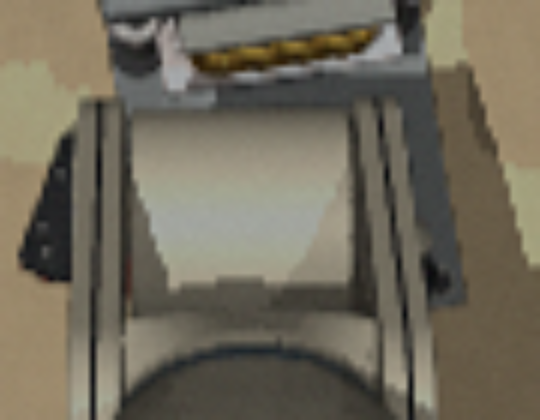

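The fingers have closed to 6 mm, so the chip slipped out towards the robot. I'll open, lift, move clear and look again.

>>> step_arm(
  plan=[
    [0.3,0,0,0,0,0,0],
    [0.3,0,0,0,0,0,0],
    [0.3,0,0,0,0,0,0],
    [0.3,0,0,0,0,0,0],
    [0.3,0,0,-1,0,0,0],
    [0.3,0,0,-1,0,0,-0.97],
    [0.3,0,0,-1,0,0,-0.97],
    [0.3,0,0,-0.8,0,0,-0.97],
    [0.3,-0.6,1,0,0,0,0],
    [0.3,-0.6,1,0,0,0,0],
    [0.3,-0.6,1,0,0,0,0],
    [0.3,0,1,0,0,0,0],
    [0.3,0,1,0,0,0,0],
    [0.3,0,0,0,0,0,0],
  ],
)

```text
t: 5.88
ee_pos: [457.3, -238.8, 201.5]
orientation: [3.141, -0.005, 0.001]
ft_force: [0.0, 0.3, -0.4]
width: 57.3
grasp_force: 0.0
```

```bash
python3 - <<'E'
from h import *
t=vision.get_image("top");s=vision.get_image("scene")
a=cv2.resize(t["pixels"][170:220,260:340,::-1],(640,400),interpolation=cv2.INTER_CUBIC)
b=cv2.resize(s["pixels"][200:255,270:350,::-1],(400,275),interpolation=cv2.INTER_CUBIC)
w=np.zeros((580,760,3),np.uint8);w[:300,:480]=cv2.resize(a,(480,300));w[300:575,:400]=b
cv2.imwrite("pics/c3.png",w)
W=world(t);m=(W[...,0]>500)&(W[...,0]<625)&(W[...,1]>-110)&(W[...,1]<60)&(W[...,2]>15)&(W[...,2]<45)
n,l,st,c=cv2.connectedComponentsWithStats(m.astype(np.uint8))
for i in range(1,n):
    if st[i,4]>20:
        v,u=np.where(l==i);P=ray_plane(t,np.c_[u,v],20)[:,:2];ev,V=np.linalg.eigh(np.cov(P.T))
        print(st[i,4],c[i],P.mean(0).round(1),P.min(0).round(),P.max(0).round(),np.percentile(W[l==i][:,2],[50,90]).round(1),np.degrees(np.arctan2(V[1,1],V[0,1])).round(1),np.sqrt(ev*12).round(1))
W=world(s);m=(W[...,0]>500)&(W[...,0]<625)&(W[...,1]>-110)&(W[...,1]<60)&(W[...,2]>15)&(W[...,2]<45)
n,l,st,c=cv2.connectedComponentsWithStats(m.astype(np.uint8))
for i in range(1,n):
    if st[i,4]>15:
        P=W[l==i];print("scene",st[i,4],c[i],P.mean(0).round(1),P.min(0).round(),P.max(0).round(),np.percentile(P[:,2],[50,90]))
E
```

```text
63 [316.79365079 199.31746032] [571.6 -76. ] [558. -88.] [584. -62.] [24.9 30.6] 163.5 [23.2 23.7]
70 [286.08571429 207.21428571] [548.4  14.7] [534.   3.] [564.  27.] [28.3 32.7] 162.3 [21.4 27.9]
scene 55 [316.49090909 219.96363636] [566.2 -73.9  23.2] [554. -88.  15.] [578. -63.  32.] [23.64633721 27.27074446]
scene 66 [293.46969697 236.13636364] [541.   17.4  25.3] [530.   3.  16.] [556.  29.  33.] [26.76872304 30.57776553]
```

View pics/c3.png

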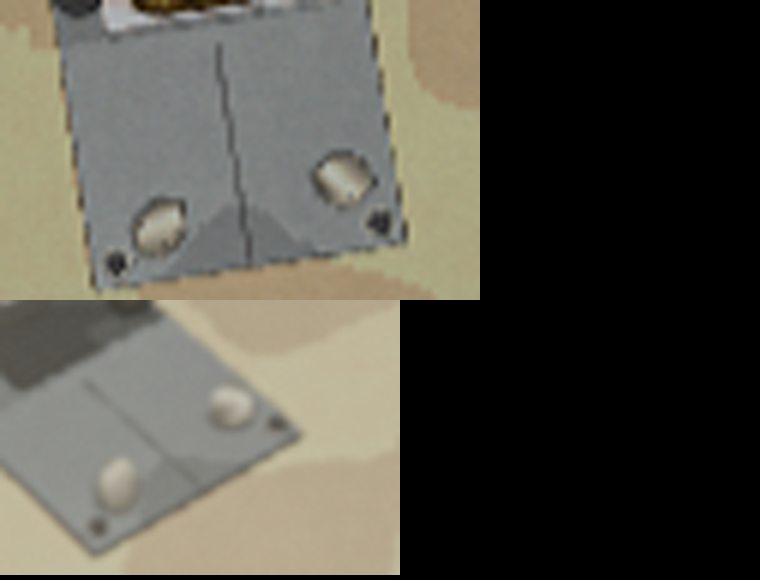

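The chip has not moved, and the depth data put the finger tips at about z 34 when they closed, so they passed over it. I'll check where the tips really are relative to the reported TCP.

```bash
python3 - <<'E'
from h import *
print(ctrl.grip_depth,[a for a in dir(ctrl) if a[0]!="_"])
s=vision.get_image("scene");W=world(s);save(s,"s4.png",(260,100,480,270),3.5)
o=get_obs();p=o["ee_pos"];print(p)
X,Y,Z=W[...,0],W[...,1],W[...,2]
m=(abs(X-p[0])<60)&(abs(Y-p[1])<80)&(Z>140)&(Z<400)
print(m.sum());P=W[m];P=P[P[:,2].argsort()];print(P[:25].round().tolist())
E
```

```text
18.700000000000003 ['Unreachable', 'close_job', 'grip_depth']
[ 457.02091114 -235.25718872  201.1134942 ]
73
[[472.0, -156.0, 303.0], [466.0, -158.0, 304.0], [467.0, -156.0, 304.0], [455.0, -156.0, 305.0], [459.0, -156.0, 306.0], [467.0, -156.0, 307.0], [472.0, -156.0, 307.0], [480.0, -156.0, 307.0], [469.0, -157.0, 308.0], [456.0, -156.0, 308.0], [464.0, -156.0, 309.0], [477.0, -157.0, 309.0], [457.0, -157.0, 309.0], [471.0, -155.0, 310.0], [489.0, -156.0, 310.0], [468.0, -156.0, 312.0], [486.0, -157.0, 312.0], [491.0, -157.0, 312.0], [482.0, -156.0, 312.0], [477.0, -156.0, 312.0], [456.0, -156.0, 313.0], [483.0, -157.0, 314.0], [464.0, -156.0, 314.0], [473.0, -156.0, 315.0], [468.0, -155.0, 315.0]]
```

View pics/s4.png

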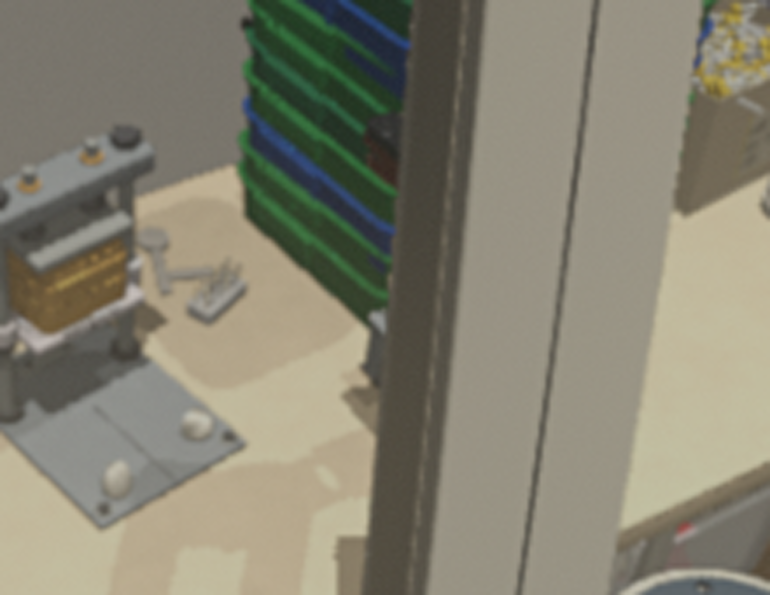

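>>> step_arm(
  plan=[
    [0.3,0.36,-1,0,0,0,0],
    [0.3,0.36,-1,0,0,0,0],
    [0.3,0.36,-1,0,0,0,0],
    [0.3,0.36,-1,0,0,0,0],
    [0.3,0.36,-1,0,0,0,0],
    [0.3,0,0,0.9,0,0,0.91],
    [0.3,0,0,0.9,0,0,0.91],
    [0.3,0,0,0.8,0,0,0.91],
    [0.3,0,0,0,0,0,0.91],
    [0.3,0,0,0,0,0,0],
  ],
)

```text
t: 7.28
ee_pos: [546.4, 15.5, 70.9]
orientation: [3.068, -0.675, -0.002]
ft_force: [0.2, 0.1, 0.0]
width: 57.3
grasp_force: 0.0
```

```bash
python3 - <<'E'
from h import *
s=vision.get_image("scene");W=world(s);save(s,"s5.png",(240,150,360,250),5)
o=get_obs();p=o["ee_pos"];print(p)
X,Y,Z=W[...,0],W[...,1],W[...,2]
m=(abs(X-p[0])<45)&(abs(Y-p[1])<60)&(Z>40)&(Z<190)
n,l,st,c=cv2.connectedComponentsWithStats(m.astype(np.uint8));print(st.tolist())
for v in range(190,245,2):
    us=np.where(m[v])[0]
    if len(us): print(v,[(int(u),*W[v,u].round().astype(int).tolist()) for u in us[::3]])
E
```

```text
[546.99841229  15.24468505  71.52213759]
[[0, 0, 560, 420, 234966], [303, 185, 2, 2, 2], [271, 187, 1, 1, 1], [305, 192, 1, 4, 4], [283, 197, 1, 1, 1], [288, 196, 22, 24, 125], [283, 199, 1, 1, 1], [285, 199, 2, 1, 2], [274, 200, 10, 22, 97], [311, 201, 1, 1, 1]]
192 [(305, 529, -11, 188)]
194 [(305, 530, -11, 181)]
196 [(299, 522, 11, 190)]
198 [(288, 529, 39, 190), (294, 522, 26, 189), (300, 516, 12, 188), (303, 514, 4, 186), (306, 507, 0, 190)]
200 [(280, 533, 61, 190), (306, 505, 0, 184)]
202 [(274, 541, 74, 182), (277, 534, 69, 185), (280, 533, 60, 182), (304, 536, -12, 147), (307, 521, -12, 159)]
204 [(278, 554, 56, 156), (281, 549, 50, 158), (305, 525, -9, 150), (308, 521, -15, 151)]
206 [(278, 554, 56, 150), (281, 549, 50, 150), (305, 523, -8, 145), (308, 520, -15, 144)]
208 [(279, 553, 54, 142), (282, 547, 48, 144), (306, 522, -10, 138)]
210 [(279, 556, 53, 132), (282, 551, 46, 133), (306, 525, -12, 127)]
212 [(280, 554, 51, 125), (304, 534, -12, 112), (307, 520, -12, 124)]
214 [(280, 550, 53, 122), (304, 532, -10, 107), (307, 521, -13, 115)]
216 [(280, 553, 52, 112), (283, 551, 44, 109), (306, 520, -10, 110)]
218 [(280, 553, 52, 104), (283, 551, 44, 102), (306, 522, -11, 100)]
220 [(280, 551, 53, 99), (283, 549, 45, 97)]
```

View pics/s5.png

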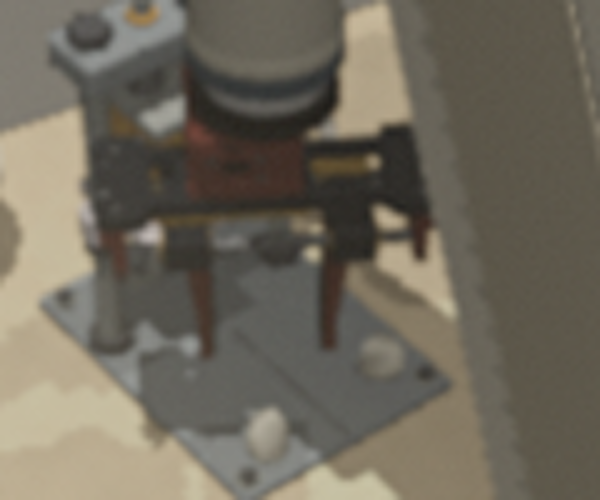

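The tips sit about 23 mm above the reported TCP: their depth is z≈95 when the TCP reads 71, and they were at 34 when it read 11.5. I'll allow for that and descend further, watching the force.

>>> step_arm(
  plan=[
    [0.3,0,0,0.8,0,0,0],
    [0.3,0,0,0.5,0,0,0],
    [0.3,0,0,0.2,0,0,0],
    [0.3,0,0,0.06,0,0,0],
    [0.3,0,0,0,0,0,0],
  ],
)

```text
t: 7.95
ee_pos: [547.9, 14.2, -5.8]
orientation: [-3.067, 0.678, -0.002]
ft_force: [-0.0, -0.5, -0.5]
width: 56.9
grasp_force: 0.0
```

>>> step_arm(
  plan=[
    [0.3,0,0,0.08,0,0,0],
    [-1,0,0,0,0,0,0],
    [-1,0,0,0,0,0,0],
    [-1,0,0,0,0,0,0],
    [-1,0,0,0,0,0,0],
    [-1,0,0,0,0,0,0],
  ],
)

```text
t: 8.7
ee_pos: [547.3, 14.1, -10.5]
orientation: [-3.067, 0.679, -0.0]
ft_force: [-1.0, -0.5, 1.0]
width: 23.4
grasp_force: 30.0
```

>>> step_arm(
  plan=[
    [-1,0,0,-0.5,0,0,0],
    [-1,0,0,-1,0,0,-0.91],
    [-1,0,0,-1,0,0,-0.91],
    [-1,0,0,-0.6,0,0,-0.91],
    [-1,0,0,0,0,0,-0.91],
    [-1,-0.3,-1,0,0,0,0],
    [-1,-0.3,-1,0,0,0,0],
    [-1,-0.3,-1,0,0,0,0],
    [-1,-0.3,-1,0,0,0,0],
    [-1,-0.3,-1,0,0,0,0],
    [-1,-0.3,-1,0,0,0,0],
    [-1,0,0,1,0,0,0],
    [-1,0,0,1,0,0,0],
    [-1,0,0,0.8,0,0,0],
    [-1,0,0,0,0,0,0],
  ],
)

```text
t: 10.58
ee_pos: [454.7, 312.6, 1.8]
orientation: [3.138, 0.001, -0.008]
ft_force: [-0.9, -0.4, 0.2]
width: 23.5
grasp_force: 30.0
```

>>> step_arm(
  plan=[
    [0.3,0,0,0,0,0,0],
    [0.3,0,0,0,0,0,0],
    [0.3,0,0,0,0,0,0],
    [0.3,0,0,-0.9,0,0,0],
    [0.3,0,0,-1,0,0,0],
    [0.3,0,0,-1,0,0,0],
    [0.3,0.29,0.97,0,0,0,0],
    [0.3,0.29,0.97,0,0,0,0],
    [0.3,0.29,0.97,0,0,0,0],
    [0.3,0.29,0.97,0,0,0,0],
    [0.3,0.29,0.97,0,0,0,0],
    [0.3,0.29,0.97,0,0,0,0],
    [0.3,0.29,0.97,0,0,0,0],
    [0.3,0.29,0.97,0,0,0,0],
    [0.3,0,0,0,0,0,0],
  ],
)

```text
t: 12.45
ee_pos: [574.4, -76.9, 150.3]
orientation: [3.141, -0.005, 0.004]
ft_force: [0.3, 1.8, 0.1]
width: 57.1
grasp_force: 0.0
```

>>> step_arm(
  plan=[
    [0.3,-0.05,0,1,0,0,0],
    [0.3,0,0,1,0,0,0],
    [0.3,0,0,0.8,0,0,0],
    [0.3,0,0,0.32,0,0,0],
    [0.3,0,0,0.1,0,0,0],
    [0.3,0,0,0,0,0,0],
    [-1,0,0,0,0,0,0],
    [-1,0,0,0,0,0,0],
    [-1,0,0,0,0,0,0],
    [-1,0,0,0,0,0,0],
    [-1,0,0,0,0,0,0],
  ],
)

```text
t: 13.82
ee_pos: [571.1, -73.9, -11.1]
orientation: [3.142, 0.001, 0.001]
ft_force: [-0.6, 0.4, 5.5]
width: 26.5
grasp_force: 30.0
```

>>> step_arm(
  plan=[
    [-1,0,0,-0.5,0,0,0],
    [-1,0,0,-1,0,0,0],
    [-1,0,0,-1,0,0,0],
    [-1,-0.24,-0.91,-0.6,0,0,0],
    [-1,-0.24,-0.91,0,0,0,0],
    [-1,-0.24,-0.91,0,0,0,0],
    [-1,-0.24,-0.91,0,0,0,0],
    [-1,-0.24,-0.91,0,0,0,0],
    [-1,-0.24,-0.91,0,0,0,0],
    [-1,-0.24,-0.91,0,0,0,0],
    [-1,-0.24,-0.91,0,0,0,0],
    [-1,-0.2,-0.91,0,0,0,0],
    [-1,-0.2,-0.91,0,0,0,0],
    [-1,0,0,1,0,0,0],
    [-1,0,0,1,0,0,0],
    [-1,0,0,0.8,0,0,0],
    [-1,0,0,0,0,0,0],
  ],
)

```text
t: 15.95
ee_pos: [452.1, 379.2, 0.4]
orientation: [3.137, 0.001, -0.008]
ft_force: [-0.4, -0.1, 0.2]
width: 26.6
grasp_force: 30.0
```

>>> step_arm(
  plan=[
    [0.3,0,0,0,0,0,0],
    [0.3,0,0,0,0,0,0],
    [0.3,0,0,0,0,0,0],
    [0.6,0,0,-0.9,0,0,0],
    [0.6,0,0,-1,0,0,0],
    [0.6,0,0,-1,0,0,0],
    [0.6,0,0,0,0,0,0],
  ],
)

```text
t: 16.82
ee_pos: [457.0, 383.1, 153.7]
orientation: [-3.136, -0.001, -0.012]
ft_force: [0.3, -0.6, -0.3]
width: 70.2
grasp_force: 0.0
```

```bash
python3 - <<'E'
from h import *
t=vision.get_image("top");s=vision.get_image("scene")
w=np.zeros((560,800,3),np.uint8)
w[:420,:560]=s["pixels"][...,::-1]
w[:240,560:]=cv2.resize(t["pixels"][180:300,360:400,::-1],None,fx=6,fy=6)[:240] if 0 else 0
w[:540,560:760]=cv2.resize(t["pixels"][190:298,365:405,::-1],(200,540))
cv2.imwrite("pics/c6.png",w)
for nm,im in(("top",t),("scene",s)):
    W=world(im);X,Y,Z=W[...,0],W[...,1],W[...,2]
    j=(X>310)&(X<590)&(Y<-235)&(Y>-300)
    for k,(mm,z) in {"saddle":(j&(Z>71)&(Z<84)&(X>525),76),"tower":(j&(Z>59)&(Z<90)&(X>520),64),"block":(j&(Z>41)&(Z<51)&(X>420)&(X<470),46),"sleeve":(j&(X<370)&(Z>50),70)}.items():
        n,l,st,c=cv2.connectedComponentsWithStats(mm.astype(np.uint8))
        if n<2: continue
        i=1+st[1:,4].argmax();v,u=np.where(l==i);P=ray_plane(im,np.c_[u,v],z)[:,:2]
        print(nm,k,st[i,4],P.mean(0).round(1),cv2.minAreaRect(P.astype(np.float32)),W[l==i].mean(0).round(1))
    c=(X>380)&(X<530)&(Y>250)&(Y<445)&(Z>9)&(Z<40);px=im["pixels"].astype(int);c&=(px[...,0]>px[...,2])&(abs(px[...,0]-px[...,1])<25)
    n,l,st,cc=cv2.connectedComponentsWithStats(c.astype(np.uint8))
    print([ (st[i,4],W[l==i].mean(0).round().tolist()) for i in range(1,n) if st[i,4]>12])
E
```

```text
top saddle 84 [ 550.4 -267.6] ((549.717529296875, -267.7274475097656), (25.34551429748535, 28.42722511291504), 88.86651611328125) [ 550.4 -267.5   76.5]
top tower 252 [ 550.1 -267.2] ((550.4913940429688, -267.6954040527344), (42.66468048095703, 45.83885955810547), 88.90443420410156) [ 549.7 -266.    69. ]
top block 169 [ 443.  -261.2] ((441.4502258300781, -260.9833679199219), (37.23509979248047, 43.35200119018555), 88.89554595947266) [ 443.  -261.1   46.5]
top sleeve 147 [ 346.1 -254.5] ((346.48583984375, -255.06060791015625), (22.35968780517578, 47.39840316772461), 88.84150695800781) [ 346.2 -254.3   71.1]
[(np.int32(64), [461.0, 310.0, 21.0])]
[(np.int32(57), [511.0, 258.0, 26.0]), (np.int32(78), [455.0, 315.0, 19.0]), (np.int32(19), [420.0, 251.0, 20.0]), (np.int32(89), [450.0, 383.0, 18.0]), (np.int32(13), [384.0, 259.0, 22.0]), (np.int32(373), [385.0, 372.0, 24.0])]
```

View pics/c6.png

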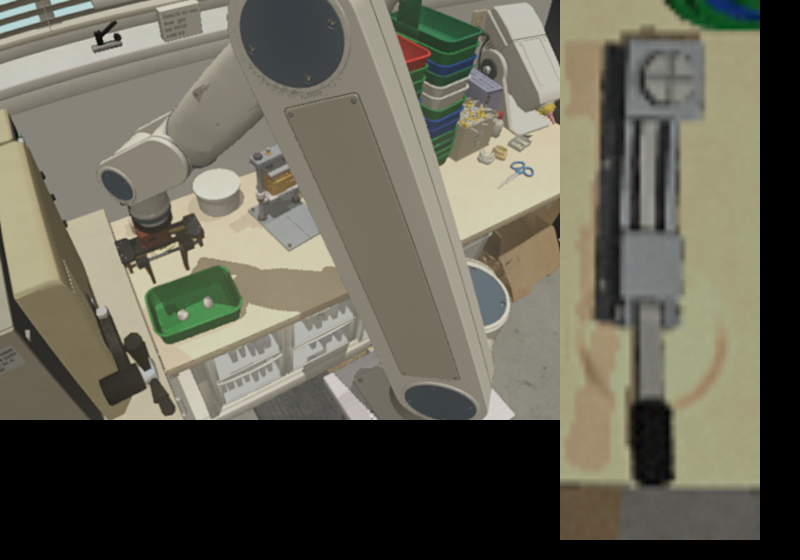

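Both chips are in the pan, at (183,314) and (208,301). The jack is upright with its saddle at (550.4,-267.6), block at (444.6,-261) and yaw of -3.6°. Moving to the jack now.

>>> step_arm(
  plan=[
    [0.6,-0.02,0.99,0,0,0,0],
    [0.6,-0.02,0.99,0,0,0,0],
    [0.6,-0.02,0.99,0,0,0,0],
    [0.6,-0.02,0.99,0,0,0,0],
    [0.6,-0.02,0.99,0,0,0,0],
    [0.6,-0.02,0.99,0,0,0,0],
    [0.6,-0.02,0.99,0,0,0,0],
    [0.6,-0.02,0.99,0,0,0,0],
    [0.6,-0.02,0.99,0,0,0,0],
    [0.6,-0.02,0.99,0,0,0,0],
    [0.6,-0.02,0.99,0,0,0,0],
    [0.6,-0.02,0.99,0,0,0,0],
    [0.6,-0.02,0.99,0,0,0,0],
    [0.6,0,0,0,0,0,0.52],
    [0.6,0,0,0,0,0,0],
  ],
)

```text
t: 18.8
ee_pos: [440.7, -262.4, 146.9]
orientation: [-3.138, 0.098, 0.004]
ft_force: [-0.7, -0.2, -0.5]
width: 70.1
grasp_force: 0.0
```

>>> step_arm(
  plan=[
    [0.6,0.08,-0.03,1,0,0,0],
    [0.6,0,0,1,0,0,0],
    [0.6,0,0,0.7,0,0,0],
    [0.6,0,0,0.3,0,0,0],
    [0.6,0,0,0.02,0,0,0],
    [0.6,0,0,0,0,0,0],
    [-1,0,0,0,0,0,0],
    [-1,0,0,0,0,0,0],
    [-1,0,0,0,0,0,0],
    [-1,0,0,0,0,0,0],
    [-1,0,0,0,0,0,0],
  ],
)

```text
t: 20.18
ee_pos: [446.1, -261.3, -2.4]
orientation: [3.14, -0.096, 0.0]
ft_force: [-1.1, 0.2, 4.5]
width: 36.0
grasp_force: 30.0
```

>>> step_arm(
  plan=[
    [-1,0,0,-0.1,0,0,0],
    [-1,0,0,-0.25,0,0,0],
    [-1,0,0,-0.3,0,0,0],
    [-1,0,0,0,0,0,0],
  ],
)

```text
t: 20.68
ee_pos: [447.0, -261.9, 31.4]
orientation: [3.139, -0.097, 0.004]
ft_force: [0.6, -0.2, -8.7]
width: 35.8
grasp_force: 30.0
```

```bash
python3 - <<'E'
from h import *
t=vision.get_image("top");W=world(t);X,Y,Z=W[...,0],W[...,1],W[...,2]
print(get_obs()["ee_pos"].round(1) if hasattr(get_obs()["ee_pos"],"round") else get_obs()["ee_pos"],get_obs()["moment"],get_obs()["ft_force"])
j=(X>530)&(X<578)&(Y<-243)&(Y>-290)&(Z>75)&(Z<125)
P=W[j];print(j.sum(),P.mean(0).round(1),np.percentile(P[:,2],[10,30,50,70,90]).round(1))
k=(X>310)&(X<375)&(Y<-235)&(Y>-275)&(Z>60)&(Z<160);P=W[k];print("sleeve",P.mean(0).round(1),np.percentile(P[:,2],[50,90]) if len(P) else "")
b=(X>540)&(X<700)&(Y<-170)&(Y>-400)&(Z>100);print("stack xmin,ymax",np.nanpercentile(X[b],1),np.nanpercentile(Y[b],99))
E
```

```text
[ 446.6 -261.6   30.8] [0.03437005 0.27123787 0.02050418] [-4.88751698e-01 -3.66742555e-03 -9.81095913e+00]
271 [ 551.4 -265.4  101.4] [ 93.4  97.6 100.2 106.8 112. ]
sleeve [nan nan nan] 
stack xmin,ymax 577.972935368635 -171.31568808950152<stdin>:6: RuntimeWarning: Mean of empty slice.
  ret = um.true_divide(
```

>>> step_arm(
  plan=[
    [-1,-0.1,-0.5,0,0,0,0],
    [-1,-0.1,-0.75,0,0,0,0],
    [-1,0,-0.75,0,0,0,-0.43],
    [-1,0,-0.75,0,0,0,-0.43],
    [-1,0.2,-0.75,0,0,0,-0.44],
    [-1,0.5,-0.75,0,0,0,-0.44],
    [-1,0.6,-0.3,0,0,0,0],
    [-1,0,0,0,0,0,0],
    [-1,0,0,0,0,0,0],
  ],
)

```text
t: 21.85
ee_pos: [498.9, -26.4, 29.5]
orientation: [-3.133, -0.232, 0.003]
ft_force: [-0.1, -0.1, -9.9]
width: 36.1
grasp_force: 30.0
```

>>> step_arm(
  plan=[
    [-1,0,0.186,0,0,0,0],
    [-1,0,0,0.3,0,0,0],
    [-1,0,0,0.12,0,0,0],
    [-1,0,0,0,0,0,0],
    [-1,0,0,0,0,0,0],
  ],
)

```text
t: 22.48
ee_pos: [501.2, -35.7, 8.8]
orientation: [-3.133, -0.231, 0.0]
ft_force: [0.6, 0.2, -8.1]
width: 35.7
grasp_force: 30.0
```

```bash
python3 - <<'E'
from h import *
o=get_obs();print(np.round(o["ee_pos"],1),np.round(o["orientation"],3),np.round(o["ft_force"],1))
ax=np.array([.9893,.146]);ay=np.array([-.146,.9893])
for nm in("top","scene"):
    t=vision.get_image(nm);cv2.imwrite(f"pics/{nm}7.png",t["pixels"][...,::-1])
    W=world(t);X,Y,Z=W[...,0],W[...,1],W[...,2]
    q=np.stack([X-676.8,Y+9.0],-1);A=q@ax;B=q@ay
    j=(A>-115)&(A<-40)&(abs(B)<40)&(Z>62)&(Z<96)
    for lo,hi,z in((80,94,87),(66,80,75)):
        m=j&(Z>lo)&(Z<hi);n,l,st,c=cv2.connectedComponentsWithStats(m.astype(np.uint8))
        if n<2: continue
        i=1+st[1:,4].argmax();v,u=np.where(l==i);P=ray_plane(t,np.c_[u,v],z)[:,:2]-[676.8,-9]
        print(nm,lo,st[i,4],"s,l",(P@ax).mean().round(1),(P@ay).mean().round(1),"ext",(P@ax).min().round(1),(P@ax).max().round(1),(P@ay).min().round(1),(P@ay).max().round(1),"z",np.percentile(Z[l==i],[20,50,80]).round(1))
E
```

```text
[501.2 -35.7   8.8] [-3.133 -0.231  0.   ] [ 0.6  0.2 -8.1]
top 80 88 s,l -73.2 -1.7 ext -86.8 -57.5 -18.3 13.2 z [84.3 86.8 88.9]
top 66 157 s,l -74.4 -1.1 ext -96.5 -50.7 -23.3 20.5 z [72.3 74.8 77.4]
scene 80 67 s,l -77.7 1.2 ext -92.1 -61.9 -15.1 20.0 z [84.8 86.  87.4]
scene 66 53 s,l -72.6 7.4 ext -88.8 -54.4 -20.2 24.4 z [72.8 74.7 76.1]
```

```bash
python3 - <<'E'
from h import *
import pickle
D=pickle.load(open("d0.pkl","rb"));im=D["top"];ax=np.array([.9893,.146]);ay=np.array([-.146,.9893])
def sub(im,v,u0,u1):  # darkest column subpixel
    g=im["pixels"][v,u0:u1].astype(float).sum(-1);w=np.clip(np.median(g)-20-g,0,None);return (w*np.arange(u0,u1)).sum()/w.sum() if w.sum()>0 else np.nan
uv=[]
for v in range(180,212):
    uc=296.6+(v-177.3)*5.2/36.45;u=sub(im,v,int(uc)-3,int(uc)+5);
    if u==u: uv.append((u,v))
P=ray_plane(im,uv,8)[:,:2]-[676.8,-9];L=P@ay;S=P@ax
k=np.polyfit(S,L,1);print("line l at s=0",k[1].round(2),"at -75",np.polyval(k,-75).round(2),"slope deg",np.degrees(k[0]).round(2),np.std(L-np.polyval(k,S)).round(2))
# crown & scene: crown top centre in scene and top
for nm in("top","scene"):
    im=D[nm];W=world(im);m=(W[...,2]>222)&(W[...,2]<245)&(W[...,0]>630)&(W[...,0]<720)&(abs(W[...,1]+9)<100)
    n,l,st,c=cv2.connectedComponentsWithStats(m.astype(np.uint8));i=1+st[1:,4].argmax();P=W[l==i];r=cv2.minAreaRect(P[:,:2].astype(np.float32));print(nm,st[i,4],r,P.mean(0).round(1))
    q=np.array(r[0])-[676.8,-9];print((q@ax).round(1),(q@ay).round(1))
# front edge/side edges in scene
im=D["scene"];px=im["pixels"].astype(int);sat=px.max(-1)-px.min(-1);W=world(im);q=W[...,:2]-[676.8,-9];A=q@ax;B=q@ay
m=(sat<22)&(abs(W[...,2]-8)<8)&(A>-170)&(A<-60)&(abs(B)<100)
n,l,st,c=cv2.connectedComponentsWithStats(m.astype(np.uint8));i=1+st[1:,4].argmax();v,u=np.where(l==i);P=ray_plane(im,np.c_[u,v],8)[:,:2].astype(np.float32)-np.float32([676.8,-9])
a,b=P@ax,P@ay;print("scene base: front",np.median([a[abs(b-t)<2].min() for t in range(-60,65,5)]).round(1),"sides",np.median([b[abs(a-t)<2].min() for t in range(-135,-80,4)]).round(1),np.median([b[abs(a-t)<2].max() for t in range(-135,-80,4)]).round(1))
E
```

```text
line l at s=0 0.49 at -75 0.08 slope deg 0.31 0.64
top 993 ((677.2734985351562, -8.564422607421875), (45.503883361816406, 159.65185546875), 8.401164054870605) [674.7  -6.3 235.2]
0.5 0.4
scene 647 ((672.7100830078125, -6.1483917236328125), (47.31595230102539, 157.81903076171875), 8.09790325164795) [666.8  -2.2 232.9]
-3.6 3.4
scene base: front -152.4 sides -72.7 80.2
```

>>> step_arm(
  plan=[
    [-1,0.3,-0.036,0,0,0,0],
    [-1,0.4,0,0,0,0,0],
    [-1,0.4,0,0,0,0,0],
    [-1,0.28,0,0,0,0,0],
    [-1,0.1,0,0,0,0,0],
    [-1,0,0,0,0,0,0],
    [-1,0,0,0,0,0,0],
  ],
)

```text
t: 23.45
ee_pos: [573.1, -23.1, 8.6]
orientation: [-3.133, -0.231, 0.002]
ft_force: [-0.1, 0.3, -8.5]
width: 35.8
grasp_force: 30.0
```

>>> step_arm(
  plan=[
    [-1,0.06,0,0,0,0,0],
    [-1,0,0,0,0,0,0],
    [-1,0,0,0,0,0,0],
  ],
)

```text
t: 23.82
ee_pos: [577.0, -22.7, 8.9]
orientation: [3.133, 0.231, -0.0]
ft_force: [-1.2, 0.1, -9.6]
width: 35.6
grasp_force: 30.0
```

>>> step_arm(
  plan=[
    [-1,0.04,0,0,0,0,0],
    [-1,0,0,0,0,0,0],
    [-1,0,0,0,0,0,0],
  ],
)

```text
t: 24.2
ee_pos: [577.0, -22.4, 8.4]
orientation: [-3.133, -0.231, 0.006]
ft_force: [-5.1, -1.1, -7.4]
width: 35.8
grasp_force: 30.0
```

>>> step_arm(
  plan=[
    [-1,-0.08,0,0,0,0,0],
    [-1,0,0,0.06,0,0,0],
    [-1,0,0,0,0,0,0],
    [-1,0,0,0,0,0,0],
  ],
)

```text
t: 24.7
ee_pos: [575.5, -22.9, 6.1]
orientation: [3.133, 0.231, 0.001]
ft_force: [-1.3, 0.1, -6.1]
width: 36.0
grasp_force: 30.0
```

>>> step_arm(
  plan=[
    [-1,0,0,0.02,0,0,0],
    [-1,0,0,0,0,0,0],
    [0.6,0,0,0,0,0,0],
    [0.6,0,0,0,0,0,0],
    [0.6,0,0,0,0,0,0],
    [0.6,0,0,0,0,0,0],
    [0.6,0,0,-0.5,0,0,0],
    [0.6,0,0,-1,0,0,0],
    [0.6,0,0,-1,0,0,0],
    [-1,-0.7,1,0,0,0,0],
    [-1,-0.7,1,0,0,0,0],
    [-1,-0.7,1,0,0,0,0],
    [-1,0,1,0,0,0,0],
    [-1,0,0,0,0,0,0],
  ],
)

```text
t: 26.45
ee_pos: [501.0, -239.3, 130.2]
orientation: [3.132, 0.225, 0.003]
ft_force: [0.6, 1.2, -0.3]
width: 23.8
grasp_force: 0.0
```

```bash
python3 - <<'E'
from h import *
o=get_obs();print(np.round(o["ee_pos"],1),np.round(o["orientation"],3),o["width"])
ax=np.array([.9893,.146]);ay=np.array([-.146,.9893])
for nm in("top","scene"):
    t=vision.get_image(nm);cv2.imwrite(f"pics/{nm}8.png",t["pixels"][...,::-1])
    W=world(t);X,Y,Z=W[...,0],W[...,1],W[...,2]
    q=np.stack([X-676.8,Y+9.0],-1);A=q@ax;B=q@ay
    for k,m,z in(("block",(abs(A+106)<26)&(abs(B)<30)&(Z>47)&(Z<62),54),("sleeve",(A>-245)&(A<-178)&(abs(B)<30)&(Z>62)&(Z<100),79),("tower",(A>-40)&(A<0)&(abs(B)<35)&(Z>66)&(Z<78),72),("saddle",(A>-35)&(A<12)&(abs(B)<35)&(Z>78)&(Z<88),84)):
        n,l,st,c=cv2.connectedComponentsWithStats(m.astype(np.uint8))
        if n<2: continue
        i=1+st[1:,4].argmax();v,u=np.where(l==i);P=ray_plane(t,np.c_[u,v],z)[:,:2]-[676.8,-9]
        print(nm,k,st[i,4],"s,l",(P@ax).mean().round(1),(P@ay).mean().round(1),"ext",(P@ax).min().round(1),(P@ax).max().round(1),(P@ay).min().round(1),(P@ay).max().round(1),"z",np.percentile(Z[l==i],[20,50,80]).round(1),"xy",(P.mean(0)+[676.8,-9]).round(1))
E
```

```text
[ 501.  -239.3  130.2] [3.132e+00 2.250e-01 3.000e-03] 23.831861768945988
top block 202 s,l -107.9 0.1 ext -131.5 -84.4 -17.9 18.2 z [52.6 54.9 57. ] xy [570.  -24.7]
top sleeve 139 s,l -203.6 0.2 ext -227.8 -178.6 -11.2 12.1 z [73.9 78.7 83.7] xy [475.3 -38.5]
scene block 146 s,l -110.0 2.7 ext -134.0 -87.7 -16.7 22.7 z [51.9 53.7 55. ] xy [567.6 -22.4]
scene sleeve 127 s,l -211.4 6.6 ext -236.0 -185.4 -8.4 20.4 z [72.  77.4 82.2] xy [466.7 -33.3]
scene tower 38 s,l -21.6 2.4 ext -27.9 -16.8 -18.4 25.0 z [68.7 71.1 72.7] xy [655.1  -9.7]
```

The jack is centred: block l=0.1 and s=-107.9 against an expected -107, and sleeve l=0.2. Moving to the handle.

>>> step_arm(
  plan=[
    [-1,0,-1,0,0,0,0],
    [-1,0,-1,0,0,0,0],
    [-1,0,-1,0,0,0,0],
    [-1,0,-1,0,0,0,0],
    [-1,0,-0.04,0.8,0,0,0],
    [-1,0,0,0.4,0,0,0],
    [-1,0,0,0,0,0,0],
    [-1,0,0,0,0,0,0],
  ],
)

```text
t: 27.55
ee_pos: [471.2, -35.8, 70.5]
orientation: [3.133, 0.232, 0.001]
ft_force: [-0.1, 1.3, -0.8]
width: 0.3
grasp_force: 0.0
```

>>> step_arm(
  plan=[
    [-1,0,0.07,0,0,0,0],
    [-1,0,0,0.25,0,0,0],
    [-1,0,0,0.25,0,0,0],
    [-1,0,0,0.2,0,0,0],
    [-1,0,0,0,0,0,0],
  ],
)

```text
t: 28.18
ee_pos: [470.6, -39.8, 33.8]
orientation: [-3.133, -0.231, 0.003]
ft_force: [-1.3, -1.3, 2.7]
width: 0.6
grasp_force: 1.4
```

Contact at about 3 N, as expected. Continuing down in small steps to the end stop.

>>> step_arm(
  plan=[
    [-1,0,0,0.15,0,0,0],
    [-1,0,0,0.1,0,0,0],
    [-1,0,0,0,0,0,0],
  ],
)

```text
t: 28.55
ee_pos: [470.8, -39.8, 22.2]
orientation: [-3.133, -0.231, 0.002]
ft_force: [-2.8, -1.0, 6.1]
width: 0.1
grasp_force: 3.4
```

>>> step_arm(
  plan=[
    [-1,0,0,0.06,0,0,0],
    [-1,0,0,0,0,0,0],
  ],
)

```text
t: 28.8
ee_pos: [470.9, -39.9, 19.7]
orientation: [-3.133, -0.231, 0.002]
ft_force: [-3.2, -1.0, 9.8]
width: 0.2
grasp_force: 5.3
```

>>> step_arm(
  plan=[
    [-1,0,0,0.05,0,0,0],
    [-1,0,0,0,0,0,0],
  ],
)

```text
t: 29.05
ee_pos: [471.1, -39.9, 18.3]
orientation: [3.133, 0.231, -0.001]
ft_force: [-9.6, -1.2, 28.5]
width: 0.7
grasp_force: 14.3
```

Stroke 1 hit its end stop at TCP z≈19. Starting stroke 2.

>>> step_arm(
  plan=[
    [-1,0,0,-0.5,0,0,0],
    [-1,0,0,-0.6,0,0,0],
    [-1,0,0,0,0,0,0],
    [-1,0,0,0,0,0,0],
    [-1,0,0,0,0,0,0],
    [-1,0,0,0.3,0,0,0],
    [-1,0,0,0.3,0,0,0],
    [-1,0,0,0.2,0,0,0],
    [-1,0,0,0.15,0,0,0],
    [-1,0,0,0.1,0,0,0],
    [-1,0,0,0.04,0,0,0],
    [-1,0,0,0,0,0,0],
    [-1,0,0,0,0,0,0],
  ],
)

```text
t: 30.68
ee_pos: [469.4, -40.0, 17.6]
orientation: [-3.133, -0.231, 0.006]
ft_force: [-10.1, -1.9, 32.7]
width: 0.1
grasp_force: 16.6
```

```bash
cat > meas.py <<'E'
from h import *
import pickle
D=pickle.load(open("d0.pkl","rb"));o=get_obs();print(o["t"],np.round(o["ee_pos"],1),np.round(o["ft_force"],1))
ax=np.array([.9893,.146]);ay=np.array([-.146,.9893])
# platen / flask / top plate heights near the front in scene view, old vs new
n=vision.get_image("scene");pickle.dump(n,open("last.pkl","wb"))
for nm,im in(("old",D["scene"]),("new",n)):
    W=world(im);q=W[...,:2]-[673.8,-5.5];A=q@ax;B=q@ay;Z=W[...,2];px=im["pixels"].astype(int)
    brass=(px[...,0]-px[...,2]>45)&(A>-60)&(A<10)&(abs(B)<60)&(Z>85)&(Z<200)
    v,u=np.where(brass);
    print(nm,"brass n",brass.sum(),"rows",np.percentile(v,[2,50,98]) if len(v) else "","z",np.percentile(Z[brass],[2,50,98]).round(1) if len(v) else "")
    top=(A>-45)&(A<30)&(abs(B)<50)&(Z>165)&(Z<215)&~brass;print("   topplate n",top.sum(),np.percentile(Z[top],[10,50,90]).round(1) if top.sum() else "")
a=cv2.resize(D["scene"]["pixels"][130:260,235:345,::-1],(390,461));b=cv2.resize(n["pixels"][130:260,235:345,::-1],(390,461));cv2.imwrite("pics/cmp.png",np.hstack([a,b]))
E
python3 meas.py
```

```text
30.675 [469.4 -40.   17.6] [-10.1  -1.9  32.7]
old brass n 417 rows [171. 182. 193.] z [112.2 140.6 165. ]
   topplate n 437 [178.2 183.8 189.4]
new brass n 359 rows [170. 181. 190.] z [122.1 144.9 170. ]
   topplate n 450 [176.9 183.7 188.7]
```

>>> step_arm(
  plan=[
    [-1,0,0,-0.5,0,0,0],
    [-1,0,0,-0.6,0,0,0],
    [-1,0,0,0,0,0,0],
    [-1,0,0,0,0,0,0],
    [-1,0,0,0,0,0,0],
    [-1,0,0,0.3,0,0,0],
    [-1,0,0,0.3,0,0,0],
    [-1,0,0,0.2,0,0,0],
    [-1,0,0,0.15,0,0,0],
    [-1,0,0,0.1,0,0,0],
    [-1,0,0,0.05,0,0,0],
    [-1,0,0,0,0,0,0],
    [-1,0,0,0,0,0,0],
  ],
)

```text
t: 32.35
ee_pos: [469.3, -40.0, 17.7]
orientation: [-3.133, -0.231, 0.006]
ft_force: [-10.7, -1.7, 33.1]
width: 0.4
grasp_force: 17.2
```

```bash
python3 meas.py
```

```text
32.35 [469.3 -40.   17.7] [-10.7  -1.7  33.1]
old brass n 417 rows [171. 182. 193.] z [112.2 140.6 165. ]
   topplate n 437 [178.2 183.8 189.4]
new brass n 363 rows [169. 180. 189.] z [126.8 150.  174.2]
   topplate n 442 [176.2 187.7 191.1]
```

>>> step_arm(
  plan=[
    [-1,0,0,-0.5,0,0,0],
    [-1,0,0,-0.6,0,0,0],
    [-1,0,0,0,0,0,0],
    [-1,0,0,0,0,0,0],
    [-1,0,0,0,0,0,0],
    [-1,0,0,0.3,0,0,0],
    [-1,0,0,0.3,0,0,0],
    [-1,0,0,0.2,0,0,0],
    [-1,0,0,0.15,0,0,0],
    [-1,0,0,0.1,0,0,0],
    [-1,0,0,0.05,0,0,0],
    [-1,0,0,0,0,0,0],
    [-1,0,0,0,0,0,0],
  ],
)

```text
t: 34.02
ee_pos: [469.9, -39.9, 18.0]
orientation: [-3.133, -0.231, 0.004]
ft_force: [-11.4, -1.1, 33.1]
width: 0.2
grasp_force: 16.6
```

```bash
python3 meas.py
```

```text
34.025 [469.9 -39.9  18. ] [-11.4  -1.1  33.1]
old brass n 417 rows [171. 182. 193.] z [112.2 140.6 165. ]
   topplate n 437 [178.2 183.8 189.4]
new brass n 366 rows [169. 180. 189.] z [126.2 150.4 173.6]
   topplate n 445 [176.6 187.7 191.2]
```

View pics/cmp.png

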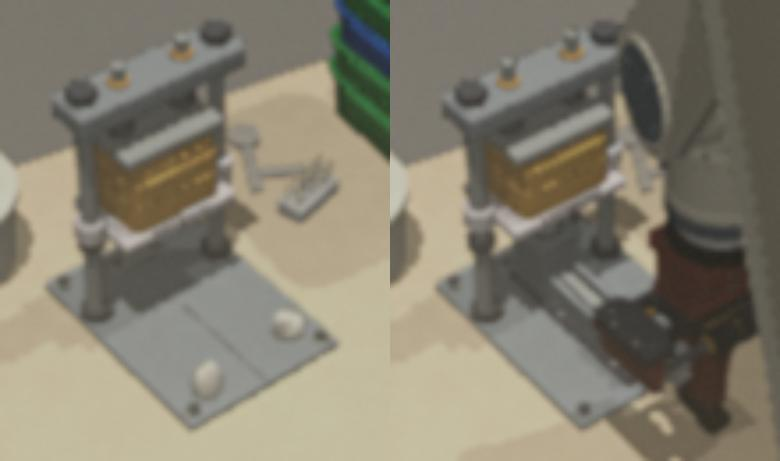

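```bash
cat > shift.py <<'E'
from h import *
import pickle
D=pickle.load(open("d0.pkl","rb"));old=D["scene"];new=pickle.load(open("last.pkl","rb"))
ax=np.array([.9893,.146]);ay=np.array([-.146,.9893])
def proj(im,P):
    T=np.array(im["T"]);c=(np.array(P)-T[:3,3])@T[:3,:3];n=c[:2]/c[2];r=(n**2).sum();n=n*(1+im["k1"]*r);return np.array([im["fx"]*n[0]+im["cx"],im["fy"]*n[1]+im["cy"]])
p0=proj(old,[640,0,130]);print("px per mm",(proj(old,[640,0,140])-p0)/10)
f=8
def g(im):return cv2.resize(cv2.cvtColor(im["pixels"],cv2.COLOR_RGB2GRAY),None,fx=f,fy=f,interpolation=cv2.INTER_CUBIC)
a,b=g(old),g(new)
# crop coordinates (235,130)+xy/3.545
def R(x0,y0,x1,y1):return [int((235+x0/3.545)*f),int((130+y0/3.545)*f),int((235+x1/3.545)*f),int((130+y1/3.545)*f)]
for nm,r in(("crown",R(60,60,120,110)),("topplate",R(120,135,215,170)),("lidline",R(150,150,210,185)),("platen",R(110,205,200,245)),("platenR",R(190,180,232,215)),("column foot",R(75,270,120,320))):
    t=a[r[1]:r[3],r[0]:r[2]];m=30*1
    s=b[r[1]-60:r[3]+30,r[0]-20:r[2]+20];q=cv2.matchTemplate(s,t,cv2.TM_CCOEFF_NORMED);_,v,_,l=cv2.minMaxLoc(q);print(nm,"dx,dy px",(l[0]-20)/f,(l[1]-60)/f,round(v,2))
E
python3 shift.py
```

```text
px per mm [-0.00741466 -0.27113769]
crown dx,dy px 0.0 -0.125 0.98
topplate dx,dy px 0.0 -1.375 0.88
lidline dx,dy px -0.625 -2.875 0.44
platen dx,dy px -0.5 -3.75 0.93
platenR dx,dy px -0.25 -3.5 0.91
column foot dx,dy px 0.0 0.0 1.0
```

Stroke 4 left the platen at about 14 mm and the top plate at about 4.7 mm, the same as stroke 3. The lifting dog probably missed its tooth. I'll let the handle up higher for longer and check it while it is up.

>>> step_arm(
  plan=[
    [-1,0,0,-0.6,0,0,0],
    [-1,0,0,-0.7,0,0,0],
    [-1,0,0,0,0,0,0],
    [-1,0,0,0,0,0,0],
    [-1,0,0,0,0,0,0],
    [-1,0,0,0,0,0,0],
    [-1,0,0,0,0,0,0],
    [-1,0,0,0,0,0,0],
  ],
)

```text
t: 35.08
ee_pos: [471.4, -39.8, 82.2]
orientation: [-3.133, -0.231, 0.0]
ft_force: [0.4, 0.4, -0.1]
width: 0.6
grasp_force: 0.0
```

```bash
python3 meas.py; python3 shift.py; python3 - <<'E'
from h import *
import pickle
n=pickle.load(open("last.pkl","rb"));W=world(n);ax=np.array([.9893,.146]);ay=np.array([-.146,.9893])
q=W[...,:2]-[673.8,-5.5];A=q@ax;B=q@ay;Z=W[...,2]
px=n["pixels"].astype(int)
for s in range(-240,-170,8):
    m=(abs(A-s)<4)&(abs(B)<13)&(Z>20)&(Z<110);print(s,m.sum(),np.percentile(Z[m],[10,50,90]).round(1) if m.sum() else "",px[m].mean().round() if m.sum() else "")
E
```

```text
35.075 [471.4 -39.8  82.2] [ 0.4  0.4 -0.1]
old brass n 417 rows [171. 182. 193.] z [112.2 140.6 165. ]
   topplate n 437 [178.2 183.8 189.4]
new brass n 367 rows [170. 181. 190.] z [122.7 146.1 170.1]
   topplate n 456 [176.2 184.6 189.1]
px per mm [-0.00741466 -0.27113769]
crown dx,dy px 0.0 0.0 1.0
topplate dx,dy px 0.0 -0.5 0.88
lidline dx,dy px -2.5 -7.5 0.43
platen dx,dy px -0.125 -2.875 0.95
platenR dx,dy px -0.125 -2.625 0.97
column foot dx,dy px 0.0 0.0 1.0
-240 0  
-232 0  
-224 34 [70.  77.1 83.9] 55.0
-216 30 [ 77.1  85.5 108.1] 54.0
-208 21 [72.7 82.1 83.8] 54.0
-200 21 [67.8 78.5 81. ] 52.0
-192 14 [68.3 75.8 78.7] 50.0
-184 14 [65.  72.6 76.7] 55.0
-176 7 [60.  65.7 68.4] 78.0
```

>>> step_arm(
  plan=[
    [-1,0,0,0.3,0,0,0],
    [-1,0,0,0.2,0,0,0],
    [-1,0,0,0.2,0,0,0],
    [-1,0,0,0.15,0,0,0],
    [-1,0,0,0.15,0,0,0],
    [-1,0,0,0.1,0,0,0],
    [-1,0,0,0.1,0,0,0],
    [-1,0,0,0.1,0,0,0],
    [-1,0,0,0,0,0,0],
    [-1,0,0,0,0,0,0],
  ],
)

```text
t: 36.38
ee_pos: [470.5, -39.9, 18.4]
orientation: [-3.133, -0.231, 0.002]
ft_force: [-9.9, -0.8, 27.4]
width: 0.5
grasp_force: 14.1
```

```bash
python3 meas.py; python3 shift.py
```

```text
36.375 [470.5 -39.9  18.4] [-9.9 -0.8 27.4]
old brass n 417 rows [171. 182. 193.] z [112.2 140.6 165. ]
   topplate n 437 [178.2 183.8 189.4]
new brass n 364 rows [169. 180. 189.] z [125.9 149.7 173.3]
   topplate n 440 [175.3 187.8 191.2]
px per mm [-0.00741466 -0.27113769]
crown dx,dy px 0.0 -0.125 0.98
topplate dx,dy px 0.0 -1.375 0.88
lidline dx,dy px 0.125 -3.25 0.44
platen dx,dy px -0.5 -3.75 0.93
platenR dx,dy px -0.25 -3.5 0.91
column foot dx,dy px 0.0 0.0 1.0
```

The squeeze is at the stroke-3 level again. I'll raise the tool well clear and compare the handle-up position with the picture from before pumping.

>>> step_arm(
  plan=[
    [-1,0,0,-0.6,0,0,0],
    [-1,0,0,-0.7,0,0,0],
    [-1,0,0,-0.7,0,0,0],
    [-1,0,0,0,0,0,0],
    [-1,0,0,0,0,0,0],
    [-1,0,0,0,0,0,0],
  ],
)

```text
t: 37.17
ee_pos: [470.6, -39.7, 116.1]
orientation: [-3.133, -0.231, 0.003]
ft_force: [-0.0, 0.8, -0.0]
width: 0.4
grasp_force: 0.0
```

```bash
python3 meas.py; python3 shift.py | tail -5; python3 - <<'E'
from h import *
import pickle
n=pickle.load(open("last.pkl","rb"));old=cv2.imread("pics/scene8.png")[...,::-1]
im=n
def proj(P):
    T=np.array(im["T"]);c=(np.array(P)-T[:3,3])@T[:3,:3];q=c[:2]/c[2];r=(q**2).sum();q=q*(1+im["k1"]*r);return np.array([im["fx"]*q[0]+im["cx"],im["fy"]*q[1]+im["cy"]])
o=np.array([673.8,-5.5]);ax=np.array([.9893,.146])
def pt(s,z):return proj([*(o+s*ax),z])
f=8
G=lambda x:cv2.resize(cv2.cvtColor(x,cv2.COLOR_RGB2GRAY),None,fx=f,fy=f,interpolation=cv2.INTER_CUBIC)
a,b=G(np.ascontiguousarray(old)),G(n["pixels"])
print("px/mm",pt(-208,81)-pt(-208,71))
for nm,c,h in(("sleeve rear",pt(-225,74),(8,8)),("sleeve mid",pt(-208,71),(8,8)),("rod",pt(-165,60),(6,6)),("block",pt(-106,54),(9,6)),("base rear",pt(-135,14),(7,6))):
    x,y=c*f;hx,hy=h[0]*f,h[1]*f;x,y=int(x),int(y)
    t=a[y-hy:y+hy,x-hx:x+hx];s=b[y-hy-40:y+hy+40,x-hx-40:x+hx+40];_,v,_,l=cv2.minMaxLoc(cv2.matchTemplate(s,t,cv2.TM_CCOEFF_NORMED));print(nm,c.round(),(l[0]-40)/f,(l[1]-40)/f,round(v,2))
t=vision.get_image("top");W=world(t);X,Y,Z=W[...,0],W[...,1],W[...,2];q=np.stack([X-676.8,Y+9.0],-1);A=q@ax;B=q@np.array([-.146,.9893])
for k,m,z in(("block",(abs(A+106)<26)&(abs(B)<30)&(Z>47)&(Z<62),54),("sleeve",(A>-245)&(A<-178)&(abs(B)<30)&(Z>62)&(Z<100),79)):
    if m.sum(): print(k,m.sum(),A[m].min().round(1),A[m].max().round(1),B[m].mean().round(1),np.percentile(Z[m],[50,90]).round(1))
E
```

```text
37.175 [470.6 -39.7 116.1] [-0.   0.8 -0. ]
old brass n 417 rows [171. 182. 193.] z [112.2 140.6 165. ]
   topplate n 437 [178.2 183.8 189.4]
new brass n 362 rows [170. 181. 190.] z [123.  146.1 169.6]
   topplate n 457 [176.1 184.3 189.2]
topplate dx,dy px -0.125 -0.375 0.88
lidline dx,dy px -2.5 -7.5 0.44
platen dx,dy px -0.125 -2.875 0.95
platenR dx,dy px 0.0 -2.875 0.95
column foot dx,dy px 0.0 0.0 1.0
px/mm [ 0.16662213 -2.55711117]
sleeve rear [328. 238.] 0.25 0.125 0.93
sleeve mid [324. 235.] 0.125 0.125 0.91
rod [314. 228.] -0.125 0.0 0.73
block [300. 218.] -0.25 -0.125 0.93
base rear [307. 234.] -0.125 0.0 0.65
block 173 -131.2 -83.9 -0.9 [54.6 58.1]
```

>>> step_arm(
  plan=[
    [-1,0,0,0.7,0,0,0],
    [-1,0,0,0.38,0,0,0],
    [-1,0,0,0.2,0,0,0],
    [-1,0,0,0.2,0,0,0],
    [-1,0,0,0,0,0,0],
    [-1,0,0,0,0,0,0],
  ],
)

```text
t: 38.02
ee_pos: [470.2, -39.9, 43.1]
orientation: [-3.133, -0.231, 0.004]
ft_force: [-4.8, -1.0, 9.6]
width: 0.2
grasp_force: 4.2
```

```bash
python3 meas.py; python3 shift.py | tail -5
```

```text
38.025 [470.2 -39.9  43.1] [-4.8 -1.   9.6]
old brass n 417 rows [171. 182. 193.] z [112.2 140.6 165. ]
   topplate n 437 [178.2 183.8 189.4]
new brass n 366 rows [169. 180. 189.] z [126.4 148.7 174. ]
   topplate n 444 [176.4 187.3 191.5]
topplate dx,dy px 0.125 -1.25 0.89
lidline dx,dy px -1.375 -2.625 0.42
platen dx,dy px -0.375 -3.625 0.94
platenR dx,dy px -0.25 -3.375 0.96
column foot dx,dy px 0.0 0.0 1.0
```

>>> step_arm(
  plan=[
    [-1,0,0,0.1,0,0,0],
    [-1,0,0,0.1,0,0,0],
    [-1,0,0,0,0,0,0],
  ],
)

```text
t: 38.45
ee_pos: [469.1, -40.0, 33.0]
orientation: [-3.133, -0.231, 0.008]
ft_force: [-7.7, -2.9, 11.7]
width: 0.3
grasp_force: 5.9
```

```bash
python3 meas.py; python3 shift.py | tail -5
```

```text
38.45 [469.1 -40.   33. ] [-7.7 -2.9 11.7]
old brass n 417 rows [171. 182. 193.] z [112.2 140.6 165. ]
   topplate n 437 [178.2 183.8 189.4]
new brass n 362 rows [169.   179.   188.78] z [127.2 151.  173.6]
   topplate n 435 [176.2 189.2 193. ]
topplate dx,dy px 0.25 -2.0 0.88
lidline dx,dy px -0.75 -3.375 0.49
platen dx,dy px -0.5 -4.125 0.93
platenR dx,dy px -0.375 -4.0 0.95
column foot dx,dy px 0.0 0.0 1.0
```

The ram is rising as it should in this stroke, with the top plate up about 7 mm at 65% of the way. I'll continue slowly and watch for a slip near the end.

>>> step_arm(
  plan=[
    [-1,0,0,0.1,0,0,0],
    [-1,0,0,0.08,0,0,0],
    [-1,0,0,0,0,0,0],
  ],
)

```text
t: 38.88
ee_pos: [468.9, -40.0, 24.1]
orientation: [-3.133, -0.231, 0.008]
ft_force: [-6.9, -2.5, 12.5]
width: 0.4
grasp_force: 6.5
```

```bash
python3 meas.py; python3 shift.py | tail -5
```

```text
38.875 [468.9 -40.   24.1] [-6.9 -2.5 12.5]
old brass n 417 rows [171. 182. 193.] z [112.2 140.6 165. ]
   topplate n 437 [178.2 183.8 189.4]
new brass n 355 rows [168. 178. 188.] z [129.7 154.2 177.5]
   topplate n 424 [175.5 191.3 194.6]
topplate dx,dy px 0.0 -2.375 0.89
lidline dx,dy px -1.625 -3.625 0.42
platen dx,dy px -0.5 -4.75 0.9
platenR dx,dy px -0.5 -4.5 0.88
column foot dx,dy px 0.0 0.0 1.0
```

>>> step_arm(
  plan=[
    [-1,0,0,0.05,0,0,0],
    [-1,0,0,0.03,0,0,0],
    [-1,0,0,0,0,0,0],
  ],
)

```text
t: 39.3
ee_pos: [470.1, -39.8, 20.0]
orientation: [-3.133, -0.231, 0.004]
ft_force: [-3.8, -0.4, 2.2]
width: 0.3
grasp_force: 2.0
```

```bash
python3 meas.py; python3 shift.py | tail -5
```

```text
39.3 [470.1 -39.8  20. ] [-3.8 -0.4  2.2]
old brass n 417 rows [171. 182. 193.] z [112.2 140.6 165. ]
   topplate n 437 [178.2 183.8 189.4]
new brass n 361 rows [168.2 179.  188. ] z [128.  151.7 175.7]
   topplate n 426 [177.7 189.9 193. ]
topplate dx,dy px 0.125 -2.0 0.9
lidline dx,dy px -2.5 -2.75 0.43
platen dx,dy px -0.375 -4.25 0.91
platenR dx,dy px -0.375 -4.0 0.9
column foot dx,dy px 0.0 0.0 0.99
```

The load on the handle dropped to 2 N near the end while the flask stayed up, with the top plate about 7 mm up. I'll press gently on to the stop and re-measure.

>>> step_arm(
  plan=[
    [-1,0,0,0.04,0,0,0],
    [-1,0,0,0,0,0,0],
    [-1,0,0,0,0,0,0],
  ],
)

```text
t: 39.72
ee_pos: [470.5, -39.8, 18.9]
orientation: [-3.133, -0.231, 0.003]
ft_force: [-7.2, -1.7, 15.9]
width: 0.7
grasp_force: 8.9
```

```bash
python3 meas.py; python3 shift.py | tail -5
```

```text
39.725 [470.5 -39.8  18.9] [-7.2 -1.7 15.9]
old brass n 417 rows [171. 182. 193.] z [112.2 140.6 165. ]
   topplate n 437 [178.2 183.8 189.4]
new brass n 356 rows [169. 179. 188.] z [128.1 152.3 175.1]
   topplate n 437 [175.9 189.6 193.4]
topplate dx,dy px 0.25 -2.0 0.9
lidline dx,dy px -2.5 -2.625 0.41
platen dx,dy px -0.5 -4.25 0.91
platenR dx,dy px -0.375 -4.0 0.89
column foot dx,dy px 0.0 0.0 1.0
```

>>> step_arm(
  plan=[
    [-1,0,0,0,0,0,0],
    [-1,0,0,0,0,0,0],
    [-1,0,0,0,0,0,0],
    [-1,0,0,0,0,0,0],
    [-1,0,0,0,0,0,0],
    [-1,0,0,0,0,0,0],
  ],
)

```text
t: 40.52
ee_pos: [470.5, -39.8, 18.9]
orientation: [-3.133, -0.231, 0.003]
ft_force: [-7.4, -0.5, 16.3]
width: 0.3
grasp_force: 8.8
```

```bash
python3 meas.py; python3 shift.py | tail -5; python3 - <<'E'
import pickle
from h import *
n=pickle.load(open("last.pkl","rb"));D=pickle.load(open("d0.pkl","rb"));W=world(n)
# sleeve top profile, handle angle
ax=np.array([.9893,.146]);ay=np.array([-.146,.9893]);q=W[...,:2]-[673.8,-5.5];A=q@ax;B=q@ay;Z=W[...,2]
for s in range(-236,-130,10):
    m=(abs(A-s)<5)&(abs(B)<12)&(Z>10)&(Z<60);print(s,m.sum(),np.percentile(Z[m],[50,90]).round(1) if m.sum() else "")
E
```

```text
40.525 [470.5 -39.8  18.9] [-7.4 -0.5 16.3]
old brass n 417 rows [171. 182. 193.] z [112.2 140.6 165. ]
   topplate n 437 [178.2 183.8 189.4]
new brass n 357 rows [169. 179. 188.] z [128.3 151.6 174.8]
   topplate n 434 [175.9 189.4 192.9]
topplate dx,dy px 0.25 -2.0 0.89
lidline dx,dy px -2.5 -2.625 0.41
platen dx,dy px -0.5 -4.25 0.91
platenR dx,dy px -0.375 -4.0 0.89
column foot dx,dy px 0.0 0.0 1.0
-236 0 
-226 27 [30.4 34.9]
-216 57 [38.9 56.6]
-206 24 [37.9 53.9]
-196 22 [38.4 54.5]
-186 12 [38.7 43.9]
-176 18 [39.7 43.4]
-166 4 [38.6 40.8]
-156 0 
-146 0 
-136 2 [12.2 14. ]
```

```bash
python3 - <<'E'
from h import *
import pickle
im=pickle.load(open("last.pkl","rb"));old=np.ascontiguousarray(cv2.imread("pics/scene8.png")[...,::-1]);f=8
G=lambda x:cv2.resize(cv2.cvtColor(x,cv2.COLOR_RGB2GRAY),None,fx=f,fy=f,interpolation=cv2.INTER_CUBIC)
a,b=G(old),G(im["pixels"])
for nm,(x,y),h in(("block",(300,218),(7,6)),("rails",(290,208),(6,6)),("tower/base",(283,206),(6,6))):
    x*=f;y*=f;hx,hy=h[0]*f,h[1]*f;_,v,_,l=cv2.minMaxLoc(cv2.matchTemplate(b[y-hy-40:y+hy+40,x-hx-40:x+hx+40],a[y-hy:y+hy,x-hx:x+hx],cv2.TM_CCOEFF_NORMED));print(nm,(l[0]-40)/f,(l[1]-40)/f,round(v,2))
W=world(im);ax=np.array([.9893,.146]);ay=np.array([-.146,.9893]);q=W[...,:2]-[673.8,-5.5];A=q@ax;B=q@ay;Z=W[...,2]
m=(A>-40)&(A<0)&(abs(B)<35)&(Z>66)&(Z<78);print("tower",m.sum(),A[m].mean().round(1),A[m].min().round(1),B[m].mean().round(1),np.percentile(Z[m],[50,90]).round(1))
E
```

```text
block 1.875 -5.0 0.35
rails -0.5 -0.5 0.99
tower/base -0.5 -0.5 1.0
tower 79 -11.8 -22.1 -1.7 [71.  74.3]
```

```bash
python3 -c "
from workcell import ctrl
print(ctrl.close_job())"
```

```text
the job is handed in; nothing more can be done
None
```

I handed the job in at about 41 s: both chips are in the pan, the jack is centred under the lift pad, the handle is held fully down with about 16 N, and the flask has pushed the top plate up about 6–7 mm; the later strokes gained less height than expected (the load dropped near the end of the last one), but the squeeze then held steady for the last second.

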